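# Hang the phone headset on its stand

## Task

The phone headset is lying flat on the counter. Stand it upright on its two ear cups on the counter and let go of it, then take it again by the padded top and hang it over the arm of the headset stand, one ear cup down each side and the arm under the middle of the padded top, so that it hangs still and roughly level. Do not knock over the three medicine jars.

Things in the scene. Friction and masses are not known exactly. Their poses are not given: they have to be found in the camera images.
- headset: Rigid U-shaped headset, 0.2 kg, 160 x 160 mm, 44 mm thick, starts lying flat. Origin: centre of the face it starts lying on. x runs from padded top (-80 mm) to ear cup ends (+80), y across, z through the thickness (0 to 44). Upright = x straight down; it stands alone on the cup ends, 160 mm tall (origin 80 mm up), and topples beyond 15 degrees. Nothing bends. Alike on both faces.
- headset_crown (a point): Middle of the underside of the padded top, inside the U (body x -60, y 0, z 22 mm), to rest on the arm; 140 mm up when standing. Axes as the headset. The grey pad is a straight block, body x -80 to -60, y -45 to +45, z 0 to 44 mm. Steel bands slope from its ends to bars at y = +-73 mm (10 mm wide in y, 18 in z, x -35 to +20).
- hanger: Headset stand fixed to the counter, dark steel. Foot 150 x 110 x 12 mm; origin: centre of its underside. x runs along the arm from free end to post, z up. Post 18 mm square at x = +58 mm, no higher than the arm. Arm: straight round bar, 18 mm thick, axis 165 mm and top 174 mm above the counter, free end at x = -80, meets the post at x = +49. Nothing stands above the arm.
- hanger_arm (a point): Point on top of the arm, at x -15, y 0, z 174 mm of the stand; axes as the stand. The headset hangs with its z along the arm, cups 34 mm off the counter. Fingers gripping the pad's middle must not reach below its underside, or they meet the arm.
- pill_a: Bystander: white plastic pill jar with a screw cap, 48 mm across, 85 mm tall, standing loose on the counter towards the back, midway between left and right; origin at the centre of its underside, z up. Leave standing. The counter before the jars (x 0.40 to 0.55, y -0.1 to 0.1 m) is bare: room to stand the headset.
- pill_b: Bystander: larger white plastic pill jar, 56 mm across, 100 mm tall, standing loose on the counter towards the back, midway between left and right; origin at the centre of its underside, z up. Leave standing.
- vial: Bystander: small amber glass jar, 38 mm across, 60 mm tall, standing loose on the counter towards the back, midway between left and right; origin at the centre of its underside, z up. Leave standing. Other bystanders: note block (76 x 76 x 18 mm) close to the robot; mouse (105 mm long, 33 high) and carton (60 x 90 x 45 mm) far back, right and left.
- cup_left (a point): Centre of the ear cup at y > 0 (body x 47.5, y 67, z 22 mm); the thin folded microphone wire is on its outer side, look only. Flat-ended black block, body x +15 to +80 mm, |y| 54 to 80 (26 mm thick), z 0 to 44 mm; 108 mm free between the cups.
- cup_right (a point): Centre of the ear cup at y < 0 (body x 47.5, y -67, z 22 mm). Flat-ended black block, body x +15 to +80 mm, |y| 54 to 80 (26 mm thick), z 0 to 44 mm; 108 mm free between the cups.
There are look-alikes about, which are no part of the job. Of the things like the headset, leave any that is orange; of the rest the larger one is meant. Of the things shaped like the hanger, the steel one is meant.

How it is judged:
On the way:
1. the headset stands upright on its ear cups on the counter, let go and still (angle between headset's own x axis and vertical above 2.99 rad and height (world z) of headset_crown between 0.134 and 0.146 m and contact force between the fingers and headset below 0.1 N and linear speed of headset below 0.03 m/s and angular speed of headset below 0.3 rad/s), for 0.2 s.
At the end, for the whole second after the job is handed in: The headset rests on the stand's arm, let go and still: upright within 20 degrees; the middle of the pad's underside level with the arm's top (-6 to +12 mm), within 35 mm of the arm sideways, and 20 mm or more inside its free end and 29 mm or more short of the post (angle between headset's own x axis and vertical above 2.79 rad and x of headset_crown in the frame of hanger_arm between -0.045 and 0.035 m and y of headset_crown in the frame of hanger_arm between -0.035 and 0.035 m and z of headset_crown in the frame of hanger_arm between -0.006 and 0.012 m and contact force between headset and hanger above 0.5 N and contact force between the fingers and headset below 0.1 N and linear speed of headset below 0.03 m/s and angular speed of headset below 0.3 rad/s); the robot touches nothing.
It fails at once if a medicine jar is knocked over (angle between any of pill_a, pill_b, vial's own z axis and vertical above 0.6 rad).
It also fails if it takes over 62 s, if anything falls off the work surface, if the arm or the gripper's body presses on something with over 40 N, if the wrist force passes 120 N, or if a joint passes its speed limit or range.

## Robot

A 6-joint arm with a two-finger parallel gripper is mounted at the origin on the work surface. World frame = base frame: x ahead of the robot, y to its left, z up, the work surface at z = 0. Lengths are in m, angles in rad, forces in N, time in s.
With the tool pointing down it reaches from about 0.225 to 0.875 m from the base axis. Payload 3.4 kg.
Tool frame: the origin (TCP) lies between the finger pads; the fingertips stand 19 mm ahead of it and the grasp point (between the pads) is the TCP; z points along the fingers, y is the line along which they close (so a half turn about z gives the same grasp; the last joint's range is limited). The gripper opens to 85 mm and grips with 20 to 120 N. Pads are 22 mm wide; open, the fingers measure 114 mm over their backs; the gripper's body (76 mm by 85 mm) begins 54 mm behind the grasp point. The pads swing forward as they close: fully open they stand 13 mm farther back than shut.
Start: joints at [-1.428, 0.276, 1.505, -0, 1.361, -0.121], TCP at [0.15, -0.555, 0.25] pointing down, gripper open.
Joint ranges: [-2.89, 2.89], [-0.75, 2.08], [0.22, 2.7], [-1.18, 4.32], [0.11, 2.71], [-2.7, 2.7]. Speed limits (rad/s): [2.57, 2.57, 3.14, 3.14, 3.14, 3.14].

## Interface

Orientations are given as a unit quaternion [w, x, y, z].
In Python, from rig import get_state, imaging, ticket gives the robot as it stands. The module is installed in compiled form; this text tells all that it offers.
- The arm moves only by the shell command python3 -m inch 'ROWS' [FORCE]. ROWS is JSON, a list of rows, each an object with "claw": the opening, from -1 (shut) to 1 (fully open); "travel": the shift along the world's x, y, z in units of 200 mm (1.0 is 200 mm), a list of three; "turn": the turn about the world's z in units of 180 degrees (1.0 is 180 degrees). A call has 1 to 5 rows; each row is the pose to reach, as a shift and turn from the pose commanded when the call began, turning the shorter way round; what a row does not reach only later rows make up. A row lasts 1/10 s, in which the tool goes at most 50 mm and 8.59 degrees, less where a joint would pass 70% of its speed; a pose out of reach is approached as far as the arm can. A call with a number of a shift or a turn outside -1 to 1 is refused whole. A call with a gripper value outside its range is refused whole. The fingers move at their own pace and stop on an object; FORCE is the grip in N (left out, the last holds). Time passes only in rows, so rows that repeat a pose let the fingers close. It gives the time, the measured TCP pose, the force, the opening and the grip force at its end, in the units of the state.
- get_state(): the state, without advancing time (a new reading comes with each control period).
- imaging.get_image(name): name is "scene" or "side" or "wrist"; returns the picture (400x640x3 uint8, red, green, blue); there is no depth.
- imaging.camera_params(name): a dict with "camera_matrix" (3x3 intrinsics, pixels), "k1" (the pictures are not rectified: a ray, as slopes to the right and down, at radius r is drawn at 1 + k1 r^2 times it, then the intrinsics apply), "cam_to_world" (4x4, takes a point from camera to world coordinates); the wrist camera has in their place "T_tool_cam" (4x4, takes a point from camera to tool coordinates, whose origin is the TCP and whose axes are the flange's). Camera axes: x right, y down, z forward; pixel columns grow to the right and rows downward; lengths in m; the calibration is good to about 2 mm. A picture is of the moment at which its call begins: read the wrist's pose just before it. camera_params takes no time and is no camera call.
- ticket.sign_off(): hands the job in; it is judged then, once.
The state is a dict: "clock": time; "qpos": joint angles; "qd": joint speeds; "effort": joint torques, N m; "position": TCP position; "ee_rot": TCP orientation; "contact_force": force on the tool from outside, world axes, zero at the start; "moment": the same for the moment, N m; "width": finger opening in m; "gripper_force": force on a finger pad.
Only numpy, scipy, OpenCV 4.12 (cv2) and the standard library are available. Lean on these libraries where they do the work, as an engineer would, in place of code of your own. Each camera call takes 0.05 s, during which the arm holds its last target. There are 200 camera calls.

## Working session

There is one attempt and no reset: what is moved stays moved. The work goes in short steps, Python scripts to look and compute and a shell command to move; the robot and the scene stay as the last step left them, time stands still between calls to the robot, and variables do not carry over. Pictures are saved under pics/ and viewed, at most 10 in all, crops included, and the job is handed in when it is done.

```bash
mkdir -p pics; cat > h.py <<'E'
import numpy as np, cv2
from rig import get_state, imaging
from scipy.spatial.transform import Rotation as R
def snap(n,f):
    im=imaging.get_image(n); cv2.imwrite('pics/'+f,im[:,:,::-1]); return im
def T(n,s=None):
    p=imaging.camera_params(n)
    if 'cam_to_world' in p: return p,np.array(p['cam_to_world'])
    s=s or get_state(); M=np.eye(4); q=s['ee_rot']; M[:3,:3]=R.from_quat([q[1],q[2],q[3],q[0]]).as_matrix(); M[:3,3]=s['position']
    return p,M@np.array(p['T_tool_cam'])
def pix(n,uv,z,s=None):
    p,M=T(n,s); K=np.array(p['camera_matrix']); uv=np.array(uv,float).reshape(-1,1,2)
    r=cv2.undistortPoints(uv,K,np.array([p['k1'],0,0,0.]))[:,0]
    d=np.c_[r,np.ones(len(r))]@M[:3,:3].T; o=M[:3,3]
    return o+d*((z-o[2])/d[:,2])[:,None]
def proj(n,P,s=None):
    p,M=T(n,s); Mi=np.linalg.inv(M)
    return cv2.projectPoints(np.array(P,float).reshape(-1,1,3),cv2.Rodrigues(Mi[:3,:3])[0],Mi[:3,3],np.array(p['camera_matrix']),np.array([p['k1'],0,0,0.]))[0][:,0]
E
python3 -c "
from h import *
print(get_state())
snap('scene','s0.png');snap('side','d0.png')
for n in('scene','side'):print(imaging.camera_params(n))
"
```

```text
{'clock': 0.0, 'qpos': array([-1.42799052e+00,  2.76573890e-01,  1.50610810e+00, -1.86342921e-05,
        1.36071289e+00, -1.21024596e-01]), 'qd': array([-2.86955477e-04, -2.66983150e-03,  1.25814023e-03,  1.59034399e-04,
        1.88077919e-05,  7.35479965e-05]), 'effort': array([-9.16305180e-04, -4.16773868e+01, -2.45801729e+01, -2.98503064e-04,
        1.10333925e-02,  9.95504053e-06]), 'position': array([ 0.14985354, -0.55462272,  0.2494617 ]), 'ee_rot': array([-9.00963342e-04,  9.91311141e-01,  1.31534823e-01, -1.89235031e-05]), 'contact_force': array([ 0.47256352,  0.57729884, -0.25734753]), 'moment': array([ 0.01612672, -0.0213432 ,  0.02342889]), 'gripper_force': 0.0, 'width': 0.08555978572591708}
{'camera_matrix': array([[416.98164871,   0.        , 319.14204639],
       [  0.        , 416.98164871, 203.44277732],
       [  0.        ,   0.        ,   1.        ]]), 'k1': -0.06503963005596736, 'cam_to_world': array([[ 0.16185122,  0.57996929, -0.79839827,  1.31731606],
       [ 0.98672296, -0.08405355,  0.13897053, -0.22344168],
       [ 0.01349043, -0.81029045, -0.58587318,  0.73232994],
       [ 0.        ,  0.        ,  0.        ,  1.        ]])}
{'camera_matrix': array([[502.69242406,   0.        , 310.3446437 ],
       [  0.        , 502.69242406, 195.41962191],
       [  0.        ,   0.        ,   1.        ]]), 'k1': -0.04782579074087495, 'cam_to_world': array([[-0.98171372, -0.08469525,  0.17048427,  0.23251439],
       [-0.18898773,  0.54108856, -0.81945519,  1.22180082],
       [-0.02284313, -0.83668984, -0.54720043,  0.98267557],
       [ 0.        ,  0.        ,  0.        ,  1.        ]])}
```

View pics/s0.png

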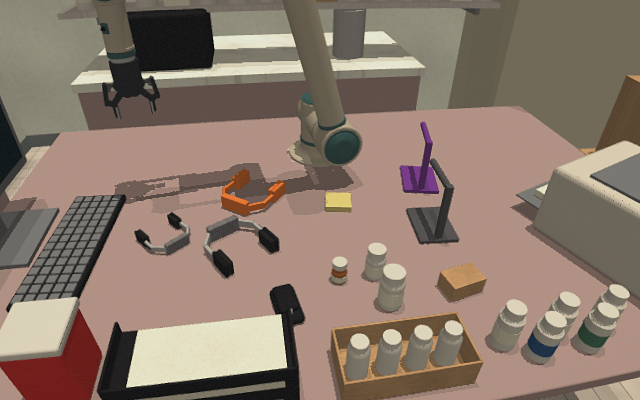

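View pics/d0.png

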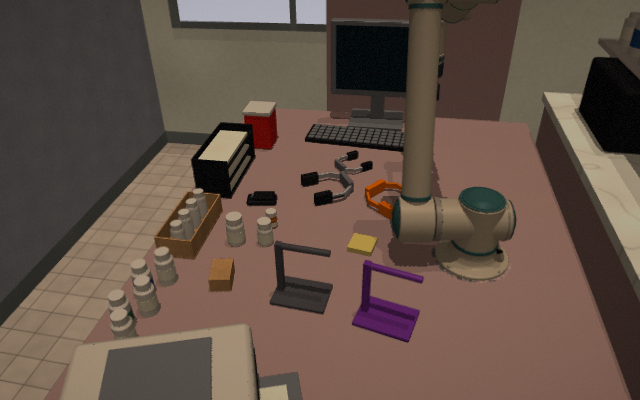

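```bash
python3 -c "
import cv2,numpy as np
s=cv2.imread('pics/s0.png');d=cv2.imread('pics/d0.png')
f=lambda a,x,y,w,h,k:cv2.resize(a[y:y+h,x:x+w],None,fx=k,fy=k,interpolation=cv2.INTER_CUBIC)
# top: scene headset 195..295x200..280 ; scene hanger 400..465x155..245 ; 
A=f(s,130,205,160,75,5);B=f(s,400,155,80,58+30,3.4)
C=np.zeros((600,800,3),np.uint8);C[:375]=A
C[375:375+224,:400]=cv2.resize(s[155:245,320:481],(400,224),interpolation=cv2.INTER_CUBIC)
C[375:375+225,400:]=cv2.resize(d[235:315,240:382],(400,225),interpolation=cv2.INTER_CUBIC)
cv2.imwrite('pics/c0.png',C)"
```

```text
(no output)
```

View pics/c0.png

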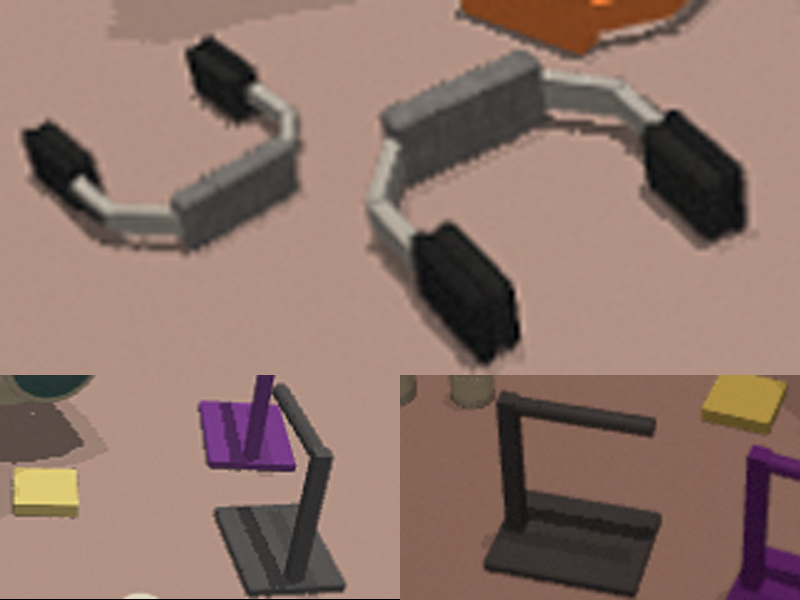

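```bash
cat > m.py <<'E'
from h import *
np.set_printoptions(precision=4,suppress=True)
A=lambda l:[(130+x/5,205+y/5) for x,y in l]
names=['padL outer','padR outer','padL inner','padR inner','cupN end in','cupN end out','cupF end out(+)','cupF end in']
P=pix('scene',A([(383,112),(515,52),(390,135),(543,68),(520,290),(488,310),(745,182),(712,205)]),.044)
for n,p in zip(names,P):print(n,p)
print('arm scene',pix('scene',[(433.5,160.2),(449.6,186.3)],.174))
print('arm side',pix('side',[(329.8,252.8),(278.3,242.8)],.174))
S=lambda l:[(320+x/2.4845,155+(y-375)/2.489) for x,y in l]
D=lambda l:[(240+(x-400)/2.817,235+(y-375)/2.813) for x,y in l]
print('foot scene',pix('scene',S([(216,511),(290,505),(344,583),(250,588)]),.012))
print('foot side',pix('side',D([(660,517),(523,490),(487,563),(637,588)]),.012))
E
python3 m.py
```

```text
padL outer [ 0.4424 -0.3679  0.044 ]
padR outer [ 0.4003 -0.2998  0.044 ]
padL inner [ 0.462  -0.3633  0.044 ]
padR inner [ 0.4167 -0.2849  0.044 ]
cupN end in [ 0.5864 -0.2971  0.044 ]
cupN end out [ 0.5978 -0.3118  0.044 ]
cupF end out(+) [ 0.5247 -0.1857  0.044 ]
cupF end in [ 0.5396 -0.2033  0.044 ]
arm scene [[0.4038 0.2476 0.174 ]
 [0.5315 0.2382 0.174 ]]
arm side [[0.3868 0.2607 0.174 ]
 [0.5239 0.2426 0.174 ]]
foot scene [[0.4027 0.1955 0.012 ]
 [0.4042 0.2873 0.012 ]
 [0.5476 0.2908 0.012 ]
 [0.5399 0.1863 0.012 ]]
foot side [[0.3887 0.2063 0.012 ]
 [0.5309 0.1903 0.012 ]
 [0.541  0.2957 0.012 ]
 [0.3951 0.3036 0.012 ]]
```

Candidates for the headset are orange (250,193), small grey (165,235) and larger grey (240,242). I choose the larger grey one. For the stand there are purple (422,170) and dark steel (435,210), and I choose the steel one. The crop confirms both choices.

```bash
python3 -m inch '[{"claw":1,"travel":[0.87,0.64,0.12],"turn":0.085},{"claw":1,"travel":[0.87,0.64,0.12],"turn":0.085},{"claw":1,"travel":[0.87,0.64,0.12],"turn":0.085},{"claw":1,"travel":[0.87,0.64,0.12],"turn":0.085},{"claw":1,"travel":[0.87,0.64,0.12],"turn":0.085}]' && python3 -m inch '[{"claw":0,"travel":[0.75,0.64,0.25],"turn":0},{"claw":0,"travel":[0.75,0.64,0.25],"turn":0},{"claw":0,"travel":[0.75,0.64,0.25],"turn":0},{"claw":0,"travel":[0.75,0.64,0.25],"turn":0},{"claw":0,"travel":[0.75,0.64,0.25],"turn":0}]'
python3 -c "
from h import *
import json
s=get_state();im=snap('wrist','w1.png');print(s['position'],s['ee_rot'],s['width'],s['clock'])
json.dump({k:list(map(float,s[k])) for k in('position','ee_rot')},open('w1.json','w'))
cv2.imwrite('pics/w1b.png',cv2.resize(im[:,:,::-1],(800,500)))
print(imaging.camera_params('wrist'))"
```

```text
clock: 0.6
position: [0.3269, -0.4241, 0.2747]
ee_rot: [-0.0, 0.965, 0.264, 0.001]
contact_force: [-2.0, -0.8, 1.0]
width: 0.0856
gripper_force: 0.0
clock: 1.1
position: [0.4781, -0.2955, 0.3255]
ee_rot: [0.0, 0.964, 0.265, 0.002]
contact_force: [-1.3, -1.1, -0.9]
width: 0.0424
gripper_force: 0.0
[ 0.47813832 -0.29549996  0.32552837] [2.21333306e-04 9.64139450e-01 2.65386622e-01 2.23900687e-03] 0.042449980072279445 1.1
{'camera_matrix': array([[340.89829812,   0.        , 321.36932663],
       [  0.        , 340.89829812, 193.48355061],
       [  0.        ,   0.        ,   1.        ]]), 'k1': -0.062360199312790104, 'T_tool_cam': array([[-1.13981212e-03, -9.56066242e-01, -2.93148499e-01,
         7.55361856e-02],
       [ 9.99999347e-01, -1.11562761e-03, -2.49694213e-04,
        -5.86395219e-04],
       [-8.83203502e-05, -2.93148592e-01,  9.56066889e-01,
        -1.23812824e-01],
       [ 0.00000000e+00,  0.00000000e+00,  0.00000000e+00,
         1.00000000e+00]])}
```

View pics/w1b.png

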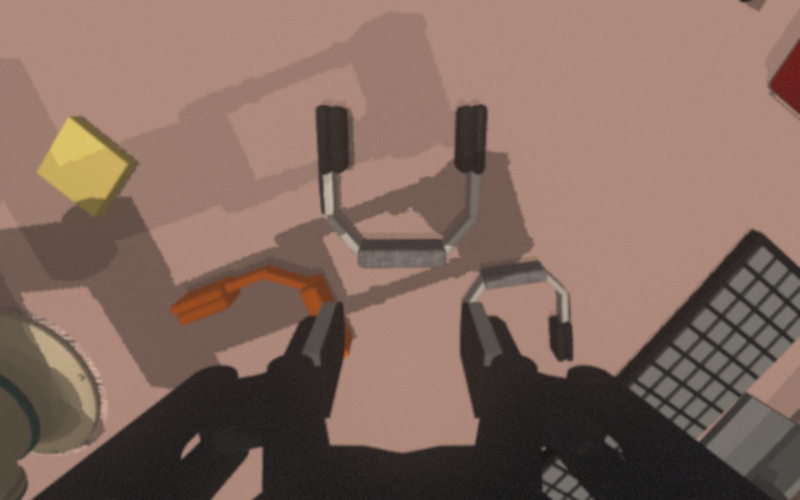

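The headset appears square-on in the wrist picture. The cups are at the top, left around (332,138) and right around (471,138), and the pad's top face runs from (358,258) to (446,258).

```bash
python3 -c "
from h import *
import json
np.set_printoptions(precision=4,suppress=True)
s=json.load(open('w1.json'))
px=np.array([(358,267),(446,266),(358,249),(446,248),(317,106),(487,105)])/1.25
P=pix('wrist',px,.044,s);print(P)
po=(P[0]+P[1])/2; pi=(P[2]+P[3])/2; ce=(P[4]+P[5])/2; print(po,pi,ce,np.linalg.norm(ce-po),np.linalg.norm(P[4]-P[5]),np.linalg.norm(P[0]-P[1]))
a=np.degrees(np.arctan2(*(ce-po)[1::-1]));v=P[4]-P[5];b=np.degrees(np.arctan2(v[1],v[0]))-90;v=P[0]-P[1];c=np.degrees(np.arctan2(v[1],v[0]))-90;print(a,b,c)
t=np.radians(a);ex=np.array([np.cos(t),np.sin(t),0]);ey=np.array([-ex[1],ex[0],0]);o=(po+ce)/2
print('origin',o)
for sgn in(1,-1):
  g=o-.008*ex+sgn*.073*ey; print('bar',sgn,g,'shift/200',(g-s['position'])/.2)
q=s['ee_rot'];m=R.from_quat([q[1],q[2],q[3],q[0]]).as_matrix();print('tool y ang',np.degrees(np.arctan2(m[1,1],m[0,1])))
# overlay check
X=[(-80,-45),(-80,45),(-60,-45),(-60,45),(80,80),(80,-80),(15,54),(15,-54)]
print(proj('wrist',[o*[1,1,0]+[0,0,.044]+ex*x/1e3+ey*y/1e3 for x,y in X],s)*1.25)
"
```

```text
[[ 0.3917 -0.2951  0.044 ]
 [ 0.4381 -0.3712  0.044 ]
 [ 0.4085 -0.2858  0.044 ]
 [ 0.4543 -0.361   0.044 ]
 [ 0.5092 -0.1867  0.044 ]
 [ 0.5894 -0.3199  0.044 ]]
[ 0.4149 -0.3332  0.044 ] [ 0.4314 -0.3234  0.044 ] [ 0.5493 -0.2533  0.044 ] 0.15631653098090695 0.15543962010892295 0.0891523165102575
30.720280520882568 31.042874763663974 31.370960973755984
origin [ 0.4821 -0.2932  0.044 ]
bar 1 [ 0.4379 -0.2346  0.044 ] shift/200 [-0.201   0.3046 -1.4076]
bar -1 [ 0.5125 -0.3601  0.044 ] shift/200 [ 0.172  -0.3229 -1.4076]
tool y ang -59.22026012391237
[[446.349  268.1761]
 [357.6199 268.2376]
 [446.9618 249.4065]
 [357.0103 249.4622]
 [314.3907 103.4347]
 [489.5587 103.4278]
 [345.2346 174.3859]
 [458.7408 174.3494]]
```

```bash
python3 -m inch '[{"claw":0,"travel":[0.198,-0.308,-0.97],"turn":0},{"claw":0,"travel":[0.198,-0.308,-0.97],"turn":0},{"claw":0,"travel":[0.198,-0.308,-0.97],"turn":0},{"claw":0,"travel":[0.198,-0.308,-0.97],"turn":0},{"claw":0,"travel":[0.198,-0.308,-0.97],"turn":0}]' 40 && python3 -m inch '[{"claw":0,"travel":[0,0,0],"turn":0},{"claw":0,"travel":[0,0,0],"turn":0},{"claw":0,"travel":[0,0,0],"turn":0}]'
python3 -c "
from h import *
import json
s=get_state();im=snap('wrist','w2.png');print(s['position'],s['ee_rot'],s['width'],s['clock'])
o=np.array([.484,-.293,0]);t=np.radians(31);ex=np.array([np.cos(t),np.sin(t),0]);ey=np.array([-ex[1],ex[0],0])
im=cv2.resize(im[:,:,::-1],(800,500)).copy()
for x,y,z in[(-35,-73,31),(15,-73,31),(15,-54,44),(15,-80,44),(-60,-45,44),(-80,-45,44),(-60,45,44)]:
  u=proj('wrist',[o+ex*x/1e3+ey*y/1e3+[0,0,z/1e3]],s)[0]*1.25;cv2.circle(im,tuple(int(a) for a in u),3,(0,0,255),-1)
cv2.imwrite('pics/w2b.png',im)"
```

```text
clock: 1.65
position: [0.5096, -0.3605, 0.1233]
ee_rot: [-0.005, 0.965, 0.261, -0.004]
contact_force: [-0.7, 1.1, -0.4]
width: 0.0425
gripper_force: 0.0
clock: 1.95
position: [0.5141, -0.3614, 0.1331]
ee_rot: [0.002, 0.965, 0.262, 0.001]
contact_force: [0.2, -0.3, 0.5]
width: 0.0427
gripper_force: 0.0
[ 0.51412131 -0.36143134  0.13314082] [0.00189164 0.96499181 0.26227046 0.00119792] 0.04265512840314907 1.95
```

View pics/w2b.png

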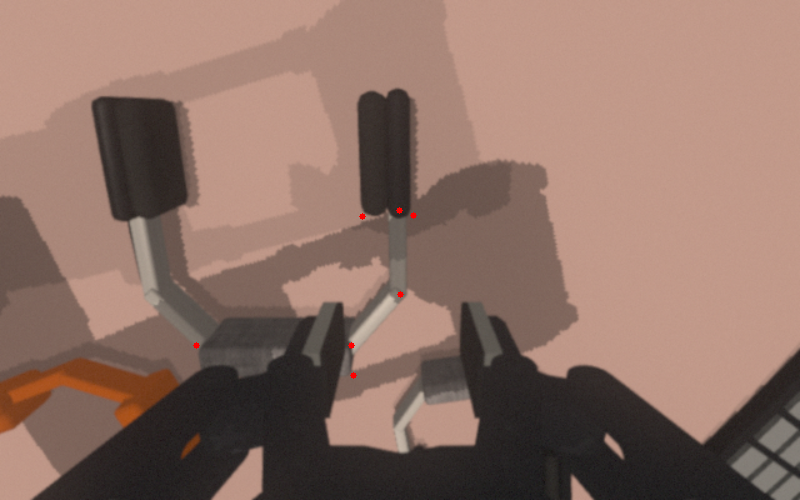

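The reprojected model points (red) sit on the bar ends, the cup and the pad corners, so the pose is good. Next I go down and grip the bar.

```bash
python3 -m inch '[{"claw":0,"travel":[0,0,-0.25],"turn":0},{"claw":0,"travel":[0,0,-0.45],"turn":0},{"claw":0,"travel":[0,0,-0.515],"turn":0},{"claw":0,"travel":[0,0,-0.515],"turn":0},{"claw":0,"travel":[0,0,-0.515],"turn":0}]' 80 && python3 -m inch '[{"claw":-1,"travel":[0,0,0],"turn":0},{"claw":-1,"travel":[0,0,0],"turn":0},{"claw":-1,"travel":[0,0,0],"turn":0},{"claw":-1,"travel":[0,0,0],"turn":0},{"claw":-1,"travel":[0,0,0],"turn":0}]' 80 && python3 -m inch '[{"claw":-1,"travel":[0,0,0.05],"turn":0},{"claw":-1,"travel":[0,0,0.2],"turn":0},{"claw":-1,"travel":[0,0,0.4],"turn":0},{"claw":-1,"travel":[0,0,0.5],"turn":0},{"claw":-1,"travel":[0,0,0.5],"turn":0}]'
python3 -c "
from h import *
snap('side','d2.png');snap('wrist','w3.png')
a=cv2.imread('pics/d2.png')[100:300,240:480];b=cv2.imread('pics/w3.png')
cv2.imwrite('pics/c3.png',np.vstack([cv2.resize(a,(480,300)),cv2.resize(b,(480,300))]))"
```

```text
clock: 2.5
position: [0.5148, -0.3617, 0.0294]
ee_rot: [0.002, 0.965, 0.262, 0.001]
contact_force: [0.7, 0.2, 0.1]
width: 0.0427
gripper_force: 0.0
clock: 3.0
position: [0.5142, -0.3612, 0.0295]
ee_rot: [0.001, 0.965, 0.263, 0.001]
contact_force: [-0.2, 1.4, 5.9]
width: 0.0082
gripper_force: 80.0
clock: 3.5
position: [0.5155, -0.3625, 0.1317]
ee_rot: [0.004, 0.965, 0.262, 0.002]
contact_force: [0.6, -0.6, -2.3]
width: 0.0084
gripper_force: 78.8
```

View pics/c3.png

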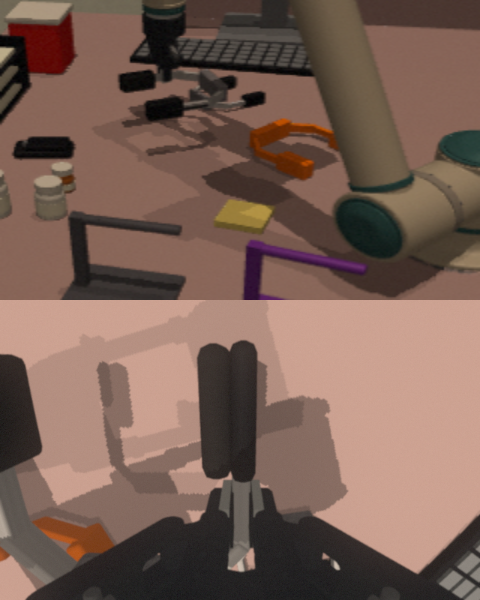

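```bash
python3 -m inch '[{"claw":-1,"travel":[0,0.1,0.15],"turn":-0.03},{"claw":-1,"travel":[-0.02,0.25,0.35],"turn":-0.06},{"claw":-1,"travel":[-0.05,0.4,0.5],"turn":-0.1},{"claw":-1,"travel":[-0.05,0.5,0.6],"turn":-0.1},{"claw":-1,"travel":[-0.05,0.5,0.6],"turn":-0.1}]' 100 && python3 -m inch '[{"claw":-1,"travel":[-0.01,0.2,0],"turn":-0.02},{"claw":-1,"travel":[-0.02,0.4,0],"turn":-0.04},{"claw":-1,"travel":[-0.03,0.6,0],"turn":-0.06},{"claw":-1,"travel":[-0.04,0.8,0],"turn":-0.08},{"claw":-1,"travel":[-0.05,1,0],"turn":-0.096}]' && python3 -m inch '[{"claw":-1,"travel":[-0.05,0.2,0],"turn":0},{"claw":-1,"travel":[-0.05,0.4,0],"turn":0},{"claw":-1,"travel":[-0.05,0.6,0],"turn":0},{"claw":-1,"travel":[-0.05,0.8,0],"turn":0},{"claw":-1,"travel":[-0.05,1,0],"turn":0}]' && python3 -m inch '[{"claw":-1,"travel":[0,0.1,0],"turn":0},{"claw":-1,"travel":[0,0.155,0],"turn":0},{"claw":-1,"travel":[0,0.155,0],"turn":0},{"claw":-1,"travel":[0,0.155,0],"turn":0},{"claw":-1,"travel":[0,0.155,0],"turn":0}]'
python3 -c "
from h import *
snap('side','d3.png');snap('scene','s3.png')
a=cv2.imread('pics/d3.png')[130:330,200:440];b=cv2.imread('pics/s3.png')[60:260,340:580]
cv2.imwrite('pics/c4.png',np.hstack([cv2.resize(x,(400,333),interpolation=2) for x in(a,b)]))
s=get_state();print(s['position'],s['ee_rot'],s['qpos'],s['width'],s['gripper_force'])"
```

```text
clock: 4.1
position: [0.5038, -0.2585, 0.2488]
ee_rot: [0.0, 0.994, 0.109, 0.001]
contact_force: [-0.2, -0.8, -2.3]
width: 0.0079
gripper_force: 102.1
clock: 4.6
position: [0.4922, -0.0598, 0.2445]
ee_rot: [-0.0, 0.999, -0.044, -0.003]
contact_force: [1.2, 0.8, -2.1]
width: 0.0077
gripper_force: 102.1
clock: 5.1
position: [0.4825, 0.1399, 0.2445]
ee_rot: [0.001, 0.999, -0.043, -0.002]
contact_force: [0.7, -0.2, -1.7]
width: 0.0078
gripper_force: 102.1
clock: 5.6
position: [0.4835, 0.1689, 0.2468]
ee_rot: [0.001, 0.999, -0.043, -0.0]
contact_force: [-0.3, -0.4, -2.1]
width: 0.0078
gripper_force: 102.1
[0.48361728 0.16904885 0.2472291 ] [ 3.15527652e-04  9.99062874e-01 -4.32812023e-02 -1.09474461e-04] [ 2.00773256e-01  1.83467808e-01  1.63859725e+00 -5.77526503e-04
  1.31989259e+00  1.85830253e+00] 0.0076633857993776335 102.08915591239929
```

View pics/c4.png

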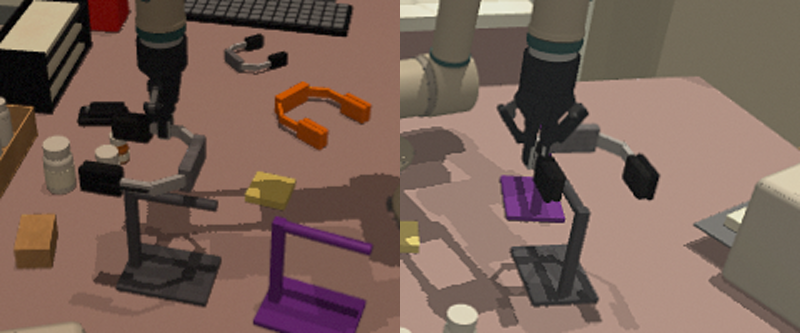

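```bash
python3 -m inch '[{"claw":-1,"travel":[0,0,-0.08],"turn":0},{"claw":-1,"travel":[0,0,-0.16],"turn":0},{"claw":-1,"travel":[0,0,-0.2],"turn":0},{"claw":-1,"travel":[0,0,-0.2],"turn":0}]' 25 && python3 -m inch '[{"claw":-1,"travel":[0,0,-0.03],"turn":0},{"claw":-1,"travel":[0,0,-0.06],"turn":0},{"claw":-1,"travel":[0,0,-0.06],"turn":0}]' && python3 -m inch '[{"claw":-1,"travel":[0,0,-0.025],"turn":0},{"claw":-1,"travel":[0,0,-0.05],"turn":0},{"claw":-1,"travel":[0,0,-0.05],"turn":0}]'; python3 -m inch '[{"claw":-1,"travel":[0.005,0,-0.025],"turn":0},{"claw":-1,"travel":[0.01,0,-0.05],"turn":0},{"claw":-1,"travel":[0.01,0,-0.05],"turn":0}]'
```

```text
clock: 6.1
position: [0.4828, 0.1696, 0.2064]
ee_rot: [0.0, 0.999, -0.043, -0.001]
contact_force: [-0.4, 0.0, -2.6]
width: 0.0078
gripper_force: 102.0
clock: 6.4
position: [0.4857, 0.1699, 0.1979]
ee_rot: [-0.0, 0.999, -0.042, 0.003]
contact_force: [-1.2, -4.2, 12.1]
width: 0.0073
gripper_force: 105.4
clock: 6.7
position: [0.4859, 0.1701, 0.1892]
ee_rot: [-0.001, 0.999, -0.042, 0.003]
contact_force: [-0.2, -5.1, 18.0]
width: 0.0074
gripper_force: 112.7
clock: 7.0
position: [0.4855, 0.1725, 0.1781]
ee_rot: [-0.003, 0.999, -0.043, 0.0]
contact_force: [-6.1, 3.8, 12.4]
width: 0.0079
gripper_force: 109.4
```

```bash
python3 -m inch '[{"claw":-1,"travel":[0.005,0,-0.025],"turn":0},{"claw":-1,"travel":[0.01,0,-0.05],"turn":0},{"claw":-1,"travel":[0.01,0,-0.05],"turn":0}]'; python3 -m inch '[{"claw":-1,"travel":[0,0,-0.025],"turn":0},{"claw":-1,"travel":[0,0,-0.04],"turn":0},{"claw":-1,"travel":[0,0,-0.04],"turn":0}]'
python3 -c "
from h import *
snap('side','d4.png');snap('scene','s4.png');snap('wrist','w4.png')
a=cv2.imread('pics/d4.png')[150:330,220:420];b=cv2.imread('pics/s4.png')[80:260,350:550];c=cv2.imread('pics/w4.png')
c=cv2.resize(c,(400,250))
C=np.zeros((600,800,3),np.uint8);C[:350,:400]=cv2.resize(a,(400,350),interpolation=2);C[:350,400:]=cv2.resize(b,(400,350),interpolation=2);C[350:,:400]=c
cv2.imwrite('pics/c5.png',C)
s=get_state();print(s['position'],s['moment'])"
```

```text
clock: 7.3
position: [0.4855, 0.1727, 0.1683]
ee_rot: [-0.003, 0.999, -0.043, -0.002]
contact_force: [-8.9, 2.6, 20.0]
width: 0.0077
gripper_force: 132.5
clock: 7.6
position: [0.4841, 0.1729, 0.1612]
ee_rot: [-0.003, 0.999, -0.043, -0.003]
contact_force: [-12.1, 1.6, 27.1]
width: 0.0079
gripper_force: 165.1
[0.48422984 0.17292009 0.16154785] [2.26011963 3.35106522 0.78586837]
```

View pics/c5.png

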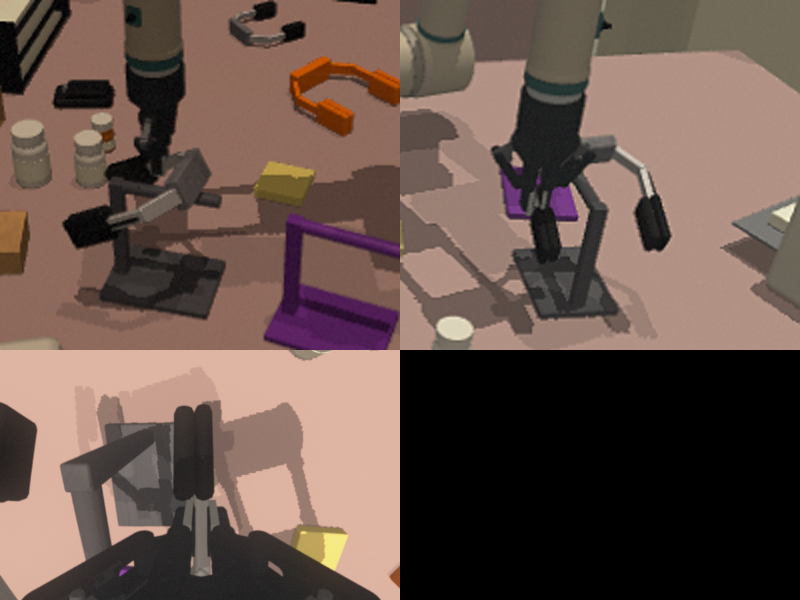

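The headset is tilted about 40°, with the pad's edge resting on the arm at side crop (195,180) and the cups straddling the post. I relieve the load, open, and withdraw up and towards the post so that it swings down to hang.

```bash
python3 -m inch '[{"claw":-1,"travel":[0,0,0.02],"turn":0},{"claw":-0.4,"travel":[0,0,0.02],"turn":0},{"claw":-0.4,"travel":[0,0,0.02],"turn":0},{"claw":-0.4,"travel":[0,0,0.02],"turn":0}]' 25; python3 -m inch '[{"claw":-0.4,"travel":[0.05,0,0.07],"turn":0},{"claw":-0.4,"travel":[0.1,0,0.14],"turn":0},{"claw":-0.4,"travel":[0.15,0,0.21],"turn":0},{"claw":-0.4,"travel":[0.2,0,0.28],"turn":0},{"claw":-0.4,"travel":[0.25,0,0.4],"turn":0}]'; python3 -m inch '[{"claw":-0.4,"travel":[0,0,0.2],"turn":0},{"claw":-0.4,"travel":[0,0,0.4],"turn":0},{"claw":-0.4,"travel":[0,0,0.6],"turn":0},{"claw":-0.4,"travel":[0,0,0.6],"turn":0},{"claw":0.5,"travel":[0,0,0.6],"turn":0}]'
python3 -c "
from h import *
snap('side','d5.png');snap('scene','s5.png');snap('wrist','w5.png')
a=cv2.imread('pics/d5.png')[170:330,220:400];b=cv2.imread('pics/s5.png')[120:280,370:550];c=cv2.imread('pics/w5.png')
C=np.zeros((600,800,3),np.uint8);C[:350,:400]=cv2.resize(a,(400,350),interpolation=2);C[:350,400:]=cv2.resize(b,(400,350),interpolation=2);C[350:,:400]=cv2.resize(c,(400,250))
cv2.imwrite('pics/c6.png',C)
s=get_state();print(s['position'],s['ee_rot'],s['clock'])"
```

```text
clock: 8.15
position: [0.4882, 0.1703, 0.1617]
ee_rot: [-0.0, 0.999, -0.042, 0.001]
contact_force: [1.0, 0.0, -0.2]
width: 0.0254
gripper_force: 0.0
clock: 8.65
position: [0.5372, 0.17, 0.2402]
ee_rot: [0.0, 0.999, -0.043, -0.002]
contact_force: [0.4, -0.3, -0.7]
width: 0.0256
gripper_force: 0.0
clock: 9.15
position: [0.538, 0.1702, 0.3616]
ee_rot: [-0.0, 0.999, -0.043, 0.001]
contact_force: [-1.5, 0.1, -0.6]
width: 0.0389
gripper_force: 0.0
[0.53686025 0.17004368 0.35924134] [ 5.06386591e-04  9.99094326e-01 -4.25040940e-02 -1.91679190e-03] 9.3
```

View pics/c6.png

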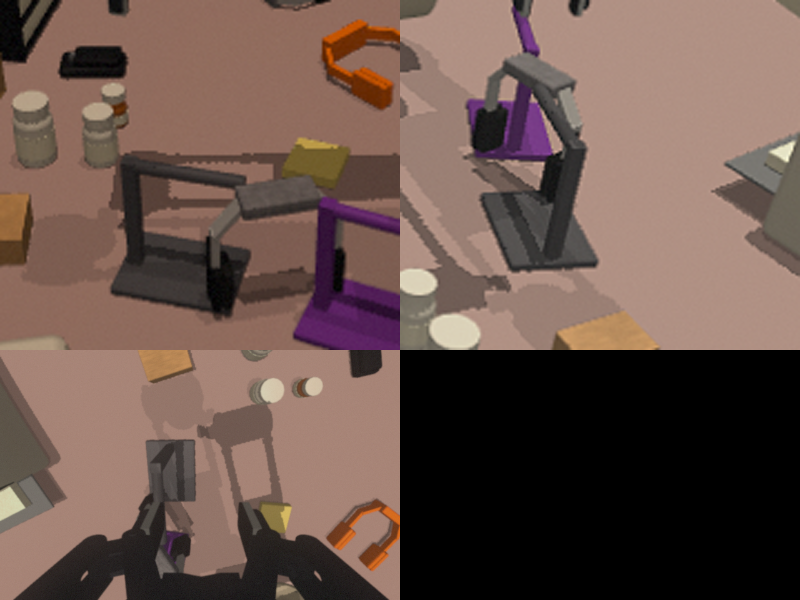

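The headset slid along the arm and turned. In side crop its pad spans (237,195)–(322,190), and in the scene crop (505,65)–(575,85). I check at what height both views agree.

```bash
python3 -c "
from h import *
np.set_printoptions(precision=4,suppress=True)
D=lambda l:[(220+x/2.2222,170+y/2.1875) for x,y in l]
S=lambda l:[(370+(x-400)/2.2222,120+y/2.1875) for x,y in l]
for z in (.14,.16,.18,.195):
  print(z,'side',pix('side',D([(237,192),(312,179),(323,202),(244,216)]),z)[:,:2].ravel(),'\n   scene',pix('scene',S([(573,86),(503,64),(517,53),(576,76)]),z)[:,:2].ravel())
print('cup bottoms z0 side',pix('side',D([(207,305),(232,312)]),0)[:,:2],pix('side',D([(335,290)]),0)[:,:2],'scene',pix('scene',S([(472,145),(500,152),(545,200)]),0)[:,:2])
a=imaging.get_image('side').astype(int);b=cv2.imread('pics/d5.png')[:,:,::-1].astype(int);print('moved px',(abs(a-b).max(2)>40)[170:330,220:400].sum())
"
```

```text
0.14 side [0.3981 0.2413 0.3152 0.2036 0.2983 0.2431 0.3835 0.2817] 
   scene [0.3488 0.3203 0.2788 0.2498 0.2504 0.2806 0.3237 0.3355]
0.16 side [0.3942 0.2646 0.3132 0.2277 0.2967 0.2663 0.3799 0.304 ] 
   scene [0.3815 0.3019 0.3138 0.2338 0.2865 0.2636 0.3572 0.3166]
0.18 side [0.3903 0.2878 0.3112 0.2519 0.2952 0.2895 0.3763 0.3263] 
   scene [0.4142 0.2835 0.3489 0.2179 0.3225 0.2466 0.3908 0.2978]
0.195 side [0.3873 0.3053 0.3098 0.27   0.294  0.3069 0.3736 0.343 ] 
   scene [0.4387 0.2698 0.3752 0.2059 0.3495 0.2338 0.4159 0.2836]
cup bottoms z0 side [[0.4267 0.2925]
 [0.3953 0.2989]] [[0.2785 0.2422]] scene [[0.265  0.2295]
 [0.2884 0.2636]
 [0.4083 0.2832]]
moved px 52
```

Both views agree at z = 0.16, so the headset is standing upright on the counter near (0.342, 0.267), just off the arm's end. It may touch the foot, so I will take it by the pad and stand it again in the bare area. First I measure from above.

```bash
python3 -m inch '[{"claw":1,"travel":[-0.98,0.485,0],"turn":0.17},{"claw":1,"travel":[-0.98,0.485,0],"turn":0.17},{"claw":1,"travel":[-0.98,0.485,0],"turn":0.17},{"claw":1,"travel":[-0.98,0.485,0],"turn":0.17},{"claw":1,"travel":[-0.98,0.485,0],"turn":0.17}]' && python3 -m inch '[{"claw":1,"travel":[0,0,0],"turn":0},{"claw":1,"travel":[0,0,0],"turn":0},{"claw":1,"travel":[0,0,0],"turn":0}]'
python3 -c "
from h import *
import json
s=get_state();im=snap('wrist','w6.png');print(s['position'],s['ee_rot'],s['clock'],s['qpos'])
json.dump({k:list(map(float,s[k])) for k in('position','ee_rot')},open('w6.json','w'))
cv2.imwrite('pics/w6b.png',cv2.resize(im[:,:,::-1],(800,500),interpolation=2))"
```

```text
clock: 9.85
position: [0.3371, 0.268, 0.3605]
ee_rot: [-0.0, 0.974, 0.225, -0.002]
contact_force: [0.9, 0.0, -0.1]
width: 0.0855
gripper_force: 0.0
clock: 10.15
position: [0.3425, 0.2669, 0.3607]
ee_rot: [0.0, 0.975, 0.222, -0.0]
contact_force: [0.1, 0.5, -0.4]
width: 0.0855
gripper_force: 0.0
[0.34252608 0.26689201 0.3607246 ] [ 4.57053241e-04  9.75000486e-01  2.22202073e-01 -2.86197458e-04] 10.15 [ 5.01991222e-01  1.24511982e-02  1.55793382e+00 -7.21992019e-04
  1.57200885e+00  1.62464204e+00]
```

View pics/w6b.png

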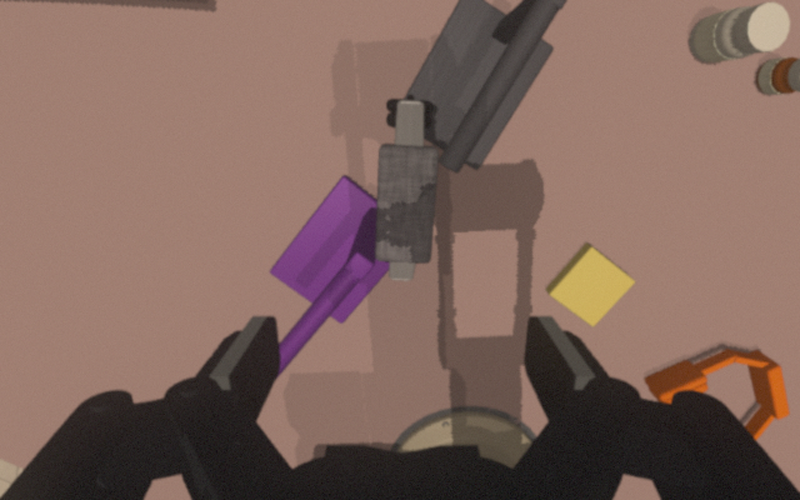

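The wrist view shows the pad's top with corners (379,146), (438,148), (432,263) and (377,261). The steel arm's free end is at (451,163) with its axis running to (548,0), and the purple post top is at (360,262). The upper cup at (410,110) is right by the steel foot.

```bash
python3 -c "
from h import *
import json
np.set_printoptions(precision=4,suppress=True)
s=json.load(open('w6.json'))
W=lambda l,z:pix('wrist',np.array(l)/1.25,z,s)
P=W([(379,146),(438,148),(432,263),(377,261)],.16);print(P[:,:2]);c=P.mean(0)
for i,j in((3,0),(2,1),(0,1),(3,2)):
  v=P[j]-P[i];print(np.linalg.norm(v),np.degrees(np.arctan2(v[1],v[0])))
print('pad c',c, 'shift',(c-s['position'])/.2)
A=W([(451,163),(548,0)],.174);v=A[1]-A[0];print('arm',A[:,:2],np.degrees(np.arctan2(v[1],v[0])))
F=W([(410,92),(465,0),(480,166),(552,45)],.012);print('foot',F[:,:2],[np.degrees(np.arctan2(*(F[j]-F[i])[1::-1])) for i,j in((0,1),(2,3))])
print('purple',W([(360,262),(283,365)],.174)[:,:2])
q=s['ee_rot'];m=R.from_quat([q[1],q[2],q[3],q[0]]).as_matrix();print('tool y',np.degrees(np.arctan2(m[1,1],m[0,1])))
"
```

```text
[[0.3807 0.3047]
 [0.3985 0.2642]
 [0.3149 0.2271]
 [0.2973 0.268 ]]
0.09118765633300926 23.73081597203525
0.09145189665255797 23.950805262265316
0.04416591909781283 -66.27907272113755
0.04451787656385095 -66.61821396621399
pad c [0.3479 0.266  0.16  ] shift [ 0.0266 -0.0046 -1.0036]
arm [[0.3936 0.2525]
 [0.5183 0.2438]] -3.969493179149332
foot [[0.4323 0.3007]
 [0.5368 0.2898]
 [0.3959 0.1971]
 [0.5392 0.189 ]] [np.float64(-5.958041060639822), np.float64(-3.2358415452670397)]
purple [[0.2957 0.2809]
 [0.1827 0.3023]]
tool y -64.3231708302991
```

```bash
python3 -m inch '[{"claw":1,"travel":[0.027,-0.005,-0.2],"turn":-0.011},{"claw":1,"travel":[0.027,-0.005,-0.45],"turn":-0.011},{"claw":1,"travel":[0.027,-0.005,-0.65],"turn":-0.011},{"claw":1,"travel":[0.027,-0.005,-0.75],"turn":-0.011},{"claw":1,"travel":[0.027,-0.005,-0.75],"turn":-0.011}]' 20 && python3 -m inch '[{"claw":1,"travel":[0,0,-0.12],"turn":0},{"claw":1,"travel":[0,0,-0.24],"turn":0},{"claw":1,"travel":[0,0,-0.24],"turn":0},{"claw":1,"travel":[0,0,-0.24],"turn":0}]'
python3 -c "
from h import *
s=get_state();print(s['position'],s['contact_force'])"
```

```text
clock: 10.7
position: [0.3458, 0.2646, 0.208]
ee_rot: [0.001, 0.979, 0.205, -0.004]
contact_force: [1.0, -0.5, 0.2]
width: 0.0853
gripper_force: 0.0
clock: 11.1
position: [0.3482, 0.2665, 0.1644]
ee_rot: [-0.0, 0.979, 0.205, 0.001]
contact_force: [-0.1, 0.1, 0.6]
width: 0.0856
gripper_force: 0.0
[0.34820465 0.2664912  0.16440472] [-0.1303615   0.06747525  0.63037268]
```

```bash
python3 -m inch '[{"claw":0.4,"travel":[0,0,-0.012],"turn":0},{"claw":0,"travel":[0,0,-0.012],"turn":0},{"claw":-0.3,"travel":[0,0,-0.012],"turn":0},{"claw":-0.3,"travel":[0,0,-0.012],"turn":0},{"claw":-0.3,"travel":[0,0,-0.012],"turn":0}]' 40 && python3 -m inch '[{"claw":-0.3,"travel":[0,0,0.06],"turn":0},{"claw":-0.3,"travel":[0,0,0.15],"turn":0},{"claw":-0.3,"travel":[0,0,0.3],"turn":0},{"claw":-0.3,"travel":[0,0,0.4],"turn":0},{"claw":-0.3,"travel":[0,0,0.4],"turn":0}]'
```

```text
clock: 11.6
position: [0.3476, 0.2665, 0.162]
ee_rot: [-0.0, 0.979, 0.206, 0.001]
contact_force: [-0.4, -1.2, 6.5]
width: 0.0435
gripper_force: 40.9
clock: 12.1
position: [0.3483, 0.2671, 0.2431]
ee_rot: [-0.001, 0.979, 0.206, 0.003]
contact_force: [0.8, 0.7, -2.6]
width: 0.0434
gripper_force: 41.6
```

```bash
python3 -m inch '[{"claw":-0.3,"travel":[0,0,0.15],"turn":0},{"claw":-0.3,"travel":[0,0,0.35],"turn":0},{"claw":-0.3,"travel":[0,0,0.55],"turn":0},{"claw":-0.3,"travel":[0,0,0.62],"turn":0},{"claw":-0.3,"travel":[0,0,0.62],"turn":0}]' && python3 -m inch '[{"claw":-0.3,"travel":[0.06,-0.12,0],"turn":0.035},{"claw":-0.3,"travel":[0.12,-0.26,0],"turn":0.07},{"claw":-0.3,"travel":[0.18,-0.4,0],"turn":0.105},{"claw":-0.3,"travel":[0.25,-0.54,0],"turn":0.14},{"claw":-0.3,"travel":[0.3,-0.67,0],"turn":0.175}]' && python3 -m inch '[{"claw":-0.3,"travel":[0.06,-0.14,0],"turn":0.035},{"claw":-0.3,"travel":[0.12,-0.28,0],"turn":0.07},{"claw":-0.3,"travel":[0.18,-0.42,0],"turn":0.105},{"claw":-0.3,"travel":[0.24,-0.55,0],"turn":0.14},{"claw":-0.3,"travel":[0.31,-0.66,0],"turn":0.171}]' && python3 -m inch '[{"claw":-0.3,"travel":[0,0,-0.15],"turn":0},{"claw":-0.3,"travel":[0,0,-0.35],"turn":0},{"claw":-0.3,"travel":[0,0,-0.55],"turn":0},{"claw":-0.3,"travel":[0,0,-0.75],"turn":0},{"claw":-0.3,"travel":[0,0,-0.85],"turn":0}]' && python3 -m inch '[{"claw":-0.3,"travel":[0,0,0],"turn":0},{"claw":-0.3,"travel":[0,0,0],"turn":0}]'
```

```text
clock: 12.6
position: [0.3475, 0.2667, 0.3657]
ee_rot: [-0.0, 0.979, 0.206, 0.001]
contact_force: [0.7, 0.3, -2.8]
width: 0.0434
gripper_force: 41.9
clock: 13.1
position: [0.4065, 0.1309, 0.3619]
ee_rot: [-0.001, 0.885, 0.466, -0.002]
contact_force: [0.7, 1.0, -2.2]
width: 0.0434
gripper_force: 42.2
clock: 13.6
position: [0.468, -0.001, 0.3618]
ee_rot: [-0.002, 0.73, 0.683, -0.002]
contact_force: [-0.0, 0.4, -3.1]
width: 0.0432
gripper_force: 42.3
clock: 14.1
position: [0.4643, 0.0009, 0.1888]
ee_rot: [-0.004, 0.731, 0.682, -0.004]
contact_force: [-0.6, -0.1, -2.5]
width: 0.0435
gripper_force: 42.4
clock: 14.3
position: [0.4681, 0.0004, 0.1937]
ee_rot: [-0.001, 0.731, 0.682, -0.001]
contact_force: [0.9, -0.2, -2.4]
width: 0.0432
gripper_force: 42.4
```

```bash
python3 -m inch '[{"claw":-0.3,"travel":[0,0,-0.05],"turn":0},{"claw":-0.3,"travel":[0,0,-0.1],"turn":0},{"claw":-0.3,"travel":[0,0,-0.14],"turn":0},{"claw":-0.3,"travel":[0,0,-0.14],"turn":0}]' && python3 -m inch '[{"claw":-0.3,"travel":[0,0,-0.01],"turn":0},{"claw":-0.3,"travel":[0,0,-0.01],"turn":0},{"claw":-0.3,"travel":[0,0,-0.01],"turn":0}]' && python3 -m inch '[{"claw":-0.3,"travel":[0,0,-0.008],"turn":0},{"claw":-0.3,"travel":[0,0,-0.008],"turn":0},{"claw":-0.3,"travel":[0,0,-0.008],"turn":0}]'
```

```text
clock: 14.7
position: [0.468, 0.0004, 0.1658]
ee_rot: [-0.001, 0.731, 0.682, -0.001]
contact_force: [-0.4, 0.6, -2.2]
width: 0.0434
gripper_force: 42.4
clock: 15.0
position: [0.4692, 0.0002, 0.1652]
ee_rot: [0.0, 0.731, 0.682, 0.0]
contact_force: [0.1, -0.6, -2.6]
width: 0.0432
gripper_force: 42.4
clock: 15.3
position: [0.4689, 0.0003, 0.1633]
ee_rot: [0.0, 0.731, 0.682, 0.0]
contact_force: [-0.0, 0.5, -2.6]
width: 0.0437
gripper_force: 42.4
```

```bash
python3 -m inch '[{"claw":-0.3,"travel":[0,0,-0.01],"turn":0},{"claw":-0.3,"travel":[0,0,-0.01],"turn":0},{"claw":-0.3,"travel":[0,0,-0.01],"turn":0}]'; python3 -m inch '[{"claw":-0.3,"travel":[0,0,-0.008],"turn":0},{"claw":-0.3,"travel":[0,0,-0.008],"turn":0},{"claw":-0.3,"travel":[0,0,-0.008],"turn":0}]'
```

```text
clock: 15.6
position: [0.4689, 0.0003, 0.1612]
ee_rot: [-0.0, 0.731, 0.682, -0.0]
contact_force: [0.1, 0.1, -2.2]
width: 0.0433
gripper_force: 42.4
clock: 15.9
position: [0.4689, 0.0002, 0.1596]
ee_rot: [-0.0, 0.731, 0.682, -0.0]
contact_force: [-0.8, -0.6, -3.2]
width: 0.0432
gripper_force: 42.4
```

```bash
for i in 1; do python3 -m inch '[{"claw":-0.3,"travel":[0,0,-0.01],"turn":0},{"claw":-0.3,"travel":[0,0,-0.01],"turn":0},{"claw":-0.3,"travel":[0,0,-0.01],"turn":0}]' | sed -n '2p;4p'; done; python3 -m inch '[{"claw":-0.3,"travel":[0,0,-0.01],"turn":0},{"claw":-0.3,"travel":[0,0,-0.01],"turn":0},{"claw":-0.3,"travel":[0,0,-0.01],"turn":0}]' | sed -n '2p;4p'
```

```text
position: [0.4688, 0.0003, 0.1576]
contact_force: [-0.0, 0.8, -2.1]
position: [0.4689, 0.0003, 0.1556]
contact_force: [0.4, 0.6, -2.5]
```

```bash
python3 -m inch '[{"claw":-0.3,"travel":[0,0,-0.008],"turn":0},{"claw":-0.3,"travel":[0,0,-0.008],"turn":0},{"claw":-0.3,"travel":[0,0,-0.008],"turn":0}]' | sed -n '2p;4p'; python3 -m inch '[{"claw":-0.3,"travel":[0,0,-0.008],"turn":0},{"claw":-0.3,"travel":[0,0,-0.008],"turn":0},{"claw":-0.3,"travel":[0,0,-0.008],"turn":0}]' | sed -n '2p;4p'
python3 -c "
from h import *
np.set_printoptions(precision=4,suppress=True)
im=imaging.get_image('scene');cv2.imwrite('pics/s7.png',im[:,:,::-1])
hsv=cv2.cvtColor(im,cv2.COLOR_RGB2HSV);m=((hsv[...,2]<60)).astype(np.uint8)
# dark blobs near expected cups
e=proj('scene',[[.47,y,z] for y in(-.067,.067) for z in(0,.03,.065)]);print(e)
for c in e[[1,4]]:
  x,y=c.astype(int);w=m[y-25:y+25,x-16:x+16]
  print(['%d'%i+':'+''.join('.#'[v] for v in r) for i,r in zip(range(y-25,y+25),w)] and '\n'.join('%d '%i+''.join('.#'[v] for v in r) for i,r in zip(range(y-25,y+25),w)))
"
```

```text
position: [0.4689, 0.0003, 0.1541]
contact_force: [-0.0, -0.2, -3.2]
position: [0.4689, 0.0003, 0.1525]
contact_force: [0.4, -0.5, -2.3]
[[321.8582 236.2886]
 [322.0538 227.6829]
 [322.2898 217.2865]
 [369.8644 231.6338]
 [370.81   223.1032]
 [371.9474 212.8053]]
202 ................................
203 ................................
204 ................................
205 ................................
206 ................................
207 ................................
208 ................................
209 ................................
210 ................................
211 ................................
212 ..................##............
213 ............#....###............
214 ............#....####...........
215 ............#....####...........
216 ............#....####...........
217 ............#....####...........
218 ............#########...........
219 ............##########..........
220 ............##########..........
221 ............##########..........
222 ............##########..........
223 ............##########..........
224 ............######
[... 2163 characters left out ...]
9 .............###########........
230 .............###########........
231 .............##########.........
232 ..............#########.........
233 ..............#########.........
234 ..............#########.........
235 ..............#########.........
236 ...............###..###.........
237 ................................
238 ................................
239 ................................
240 ................................
241 ................................
242 ................................
243 ................................
244 ................................
245 ................................
246 ................................
247 ................................
```

```bash
python3 -c "
from h import *
print(proj('scene',[[.491,y,z] for y in(-.067,.067) for z in(0,.01,.02)]))"
python3 -m inch '[{"claw":-0.3,"travel":[0,0,-0.01],"turn":0},{"claw":-0.3,"travel":[0,0,-0.01],"turn":0},{"claw":-0.3,"travel":[0,0,-0.01],"turn":0}]' | sed -n '2p;4p'; python3 -m inch '[{"claw":-0.3,"travel":[0,0,-0.01],"turn":0},{"claw":-0.3,"travel":[0,0,-0.01],"turn":0},{"claw":-0.3,"travel":[0,0,-0.01],"turn":0}]' | sed -n '2p;4p'
```

```text
[[323.17436803 241.35056371]
 [323.24696864 238.49737188]
 [323.32032893 235.61310244]
 [371.86111096 236.53812915]
 [372.18897366 233.70883828]
 [372.51997954 230.849396  ]]
position: [0.4689, 0.0003, 0.1504]
contact_force: [0.0, -0.3, -2.2]
position: [0.4693, -0.0001, 0.15]
contact_force: [-1.6, 0.4, 7.6]
```

```bash
python3 -m inch '[{"claw":-0.3,"travel":[0,0,-0.01],"turn":0},{"claw":-0.3,"travel":[0,0,-0.01],"turn":0}]' | sed -n '2p;4p'; python3 -m inch '[{"claw":-0.3,"travel":[0,0,-0.01],"turn":0},{"claw":-0.3,"travel":[0,0,-0.01],"turn":0}]' | sed -n '2p;4p'; python3 -c "
from h import *
print(get_state()['moment'])"
```

```text
position: [0.47, -0.0, 0.1497]
contact_force: [-4.5, -0.1, 19.1]
position: [0.4702, -0.0, 0.1496]
contact_force: [-7.0, 0.1, 31.2]
[ 0.16827601  1.72231662 -0.32591963]
```

```bash
python3 -m inch '[{"claw":-0.3,"travel":[0,0,0.01],"turn":0},{"claw":-0.3,"travel":[0,0,0.02],"turn":0},{"claw":-0.3,"travel":[0,0,0.02],"turn":0}]' | sed -n '2p;4p'; python3 -m inch '[{"claw":0.05,"travel":[0,0,0],"turn":0},{"claw":0.12,"travel":[0,0,0],"turn":0},{"claw":0.2,"travel":[0,0,0],"turn":0},{"claw":0.2,"travel":[0,0,0],"turn":0},{"claw":0.2,"travel":[0,0,0],"turn":0}]' 
python3 -c "
from h import *
np.set_printoptions(precision=4,suppress=True)
for n in('scene','side'):
  im=snap(n,'r_'+n+'.png')
"
```

```text
position: [0.4698, -0.0002, 0.1497]
contact_force: [-1.0, -1.5, 7.8]
clock: 18.95
position: [0.4688, 0.0003, 0.1483]
ee_rot: [-0.0, 0.731, 0.682, -0.0]
contact_force: [0.6, 0.4, -0.4]
width: 0.0512
gripper_force: 0.0
```

```bash
python3 -m inch '[{"claw":0.6,"travel":[0,0,0],"turn":0},{"claw":1,"travel":[0,0,0],"turn":0},{"claw":1,"travel":[0,0,0.1],"turn":0},{"claw":1,"travel":[0,0,0.3],"turn":0},{"claw":1,"travel":[0,0,0.5],"turn":0}]' | sed -n '2p;4p'; python3 -m inch '[{"claw":1,"travel":[0,0,0.2],"turn":0},{"claw":1,"travel":[0,0,0.4],"turn":0},{"claw":1,"travel":[0,0,0.55],"turn":0},{"claw":1,"travel":[0,0,0.55],"turn":0},{"claw":1,"travel":[0,0,0.55],"turn":0}]' | sed -n '2p;4p'
cat > seg.py <<'E'
from h import *
np.set_printoptions(precision=4,suppress=True)
s=get_state();im=snap('wrist','seg.png')
ex=proj('wrist',[[.469,0,.16]],s)[0];print(s['position'],'exp',ex)
hsv=cv2.cvtColor(im,cv2.COLOR_RGB2HSV);x,y=ex.astype(int)
m=((hsv[...,1]<45)&(hsv[...,2]>50)).astype(np.uint8)
for r in range(max(0,y-62),y+62,3):print(r,''.join('.#'[v] for v in m[r,x-60:x+60:2]))
n,l,st,c=cv2.connectedComponentsWithStats(m)
k=l[y,x];print(k,st[k],c[k])
E
python3 seg.py
```

```text
position: [0.4683, 0.0003, 0.2491]
contact_force: [1.0, -0.3, 0.3]
position: [0.469, 0.0003, 0.3589]
contact_force: [-0.4, -0.6, -0.3]
[0.469  0.0003 0.3589] exp [320.9163 170.7832]
108 ...........................########.#.......................
111 ...........................##########.......................
114 ...........................##########.......................
117 ...........................##.#######.......................
120 ..........................###########.......................
123 .....................#####################..................
126 .....................######################.................
129 .....................######################.................
132 .....................######################.................
135 .....................######################.................
138 .....................######################.................
141 .....................#####################..................
144 .....................######################.................
147 .....................######################.................
150 ....
[... 1161 characters left out ...]

204 .....................##.#################...................
207 ......................#################.#...................
210 ..........................###########.......................
213 ..........................###.######........................
216 ...........................########.........................
219 ...........................########.........................
222 ...........................########.........................
225 ............................................................
228 ............................................................
231 ............................................................
26 [ 300   84   45  141 4684] [321.9942 156.582 ]
```

```bash
python3 -c "
from h import *
np.set_printoptions(precision=4,suppress=True)
s=get_state()
for z in(.16,.15):
  P=pix('wrist',[(303,122),(346,122),(344,209),(303,209)],z,s);print(z,P[:,:2].ravel(),P.mean(0)[:2],[np.linalg.norm(P[i]-P[j]) for i,j in((0,1),(2,3),(0,3),(1,2))],(P.mean(0)-s['position'])/.2)
im=imaging.get_image('scene');m=cv2.cvtColor(im,cv2.COLOR_RGB2HSV)[...,2]<60
for y in(-.067,.067):
  u,v=proj('scene',[[.47,y,.03]])[0].astype(int);w=m[v-25:v+25,u-12:u+12]
  print(u,[i+v-25 for i in np.where(w.sum(1)>5)[0]][::40], max(i+v-25 for i in np.where(w.sum(1)>5)[0]))
print(proj('scene',[[.491,y,0] for y in(-.067,.067)]))
"
```

```text
0.16 [ 0.4547  0.048   0.4946  0.0452  0.4883 -0.0403  0.4473 -0.0375] [0.4712 0.0038] [np.float64(0.03997745268275146), np.float64(0.04104462294848066), np.float64(0.08577494373504158), np.float64(0.08577045517588981)] [ 0.0139  0.0176 -0.9888]
0.15 [ 0.4541  0.0471  0.4952  0.0442  0.4887 -0.044   0.4465 -0.041 ] [0.4711 0.0016] [np.float64(0.041220640116918825), np.float64(0.04232099640565455), np.float64(0.0884423055868342), np.float64(0.08843767744599426)] [ 0.0135  0.0064 -1.0388]
322 [np.int64(218)] 238
370 [np.int64(213)] 236
[[323.1744 241.3506]
 [371.8611 236.5381]]
```

```bash
python3 -m inch '[{"claw":1,"travel":[0.01,0.013,-0.2],"turn":0},{"claw":1,"travel":[0.01,0.013,-0.45],"turn":0},{"claw":1,"travel":[0.01,0.013,-0.65],"turn":0},{"claw":1,"travel":[0.01,0.013,-0.75],"turn":0},{"claw":1,"travel":[0.01,0.013,-0.75],"turn":0}]' | sed -n '2p;4p'; python3 -m inch '[{"claw":1,"travel":[0,0,-0.12],"turn":0},{"claw":1,"travel":[0,0,-0.235],"turn":0},{"claw":1,"travel":[0,0,-0.235],"turn":0},{"claw":1,"travel":[0,0,-0.235],"turn":0}]' | sed -n '2p;4p'; python3 -m inch '[{"claw":0.4,"travel":[0,0,0],"turn":0},{"claw":0.1,"travel":[0,0,0],"turn":0},{"claw":-0.3,"travel":[0,0,0],"turn":0},{"claw":-0.3,"travel":[0,0,0],"turn":0},{"claw":-0.3,"travel":[0,0,0],"turn":0}]' 50;  python3 -m inch '[{"claw":-0.3,"travel":[0,0,0.03],"turn":0},{"claw":-0.3,"travel":[0,0,0.1],"turn":0},{"claw":-0.3,"travel":[0,0,0.2],"turn":0},{"claw":-0.3,"travel":[0,0,0.2],"turn":0},{"claw":-0.3,"travel":[0,0,0.2],"turn":0}]'
```

```text
position: [0.4674, 0.0033, 0.2041]
contact_force: [-0.4, 0.3, -0.4]
position: [0.4714, 0.0028, 0.1622]
contact_force: [0.1, 0.3, 0.3]
clock: 21.55
position: [0.4715, 0.0028, 0.1628]
ee_rot: [0.001, 0.731, 0.682, 0.001]
contact_force: [-0.9, -0.3, 5.6]
width: 0.0432
gripper_force: 51.9
clock: 22.05
position: [0.4708, 0.0029, 0.2014]
ee_rot: [0.0, 0.731, 0.682, 0.0]
contact_force: [-0.4, -0.1, -2.8]
width: 0.0427
gripper_force: 51.3
```

```bash
python3 -m inch '[{"claw":-0.3,"travel":[0,0,0.2],"turn":0},{"claw":-0.3,"travel":[0,0,0.4],"turn":0},{"claw":-0.3,"travel":[0,0,0.6],"turn":0},{"claw":-0.3,"travel":[0,0,0.8],"turn":0},{"claw":-0.3,"travel":[0,0,0.88],"turn":0}]' | sed -n '2p;4p'; python3 -m inch '[{"claw":-0.3,"travel":[-0.02,0.15,0],"turn":0},{"claw":-0.3,"travel":[-0.04,0.35,0],"turn":0},{"claw":-0.3,"travel":[-0.06,0.55,0],"turn":0},{"claw":-0.3,"travel":[-0.06,0.75,0],"turn":0},{"claw":-0.3,"travel":[-0.06,0.9,0],"turn":0}]' | sed -n '2p;4p';  python3 -m inch '[{"claw":-0.3,"travel":[0,0.15,0],"turn":0},{"claw":-0.3,"travel":[0,0.26,0],"turn":0},{"claw":-0.3,"travel":[0,0.326,0],"turn":0},{"claw":-0.3,"travel":[0,0.326,0],"turn":0},{"claw":-0.3,"travel":[0,0.326,0],"turn":0}]'
```

```text
position: [0.4719, 0.0028, 0.3803]
contact_force: [-0.0, 0.0, -1.7]
position: [0.4581, 0.1849, 0.376]
contact_force: [0.9, -0.8, -1.6]
clock: 23.55
position: [0.4588, 0.2473, 0.3768]
ee_rot: [0.0, 0.731, 0.682, -0.001]
contact_force: [-0.7, 0.0, -2.2]
width: 0.0431
gripper_force: 52.9
```

```bash
python3 -m inch '[{"claw":-0.3,"travel":[0,0,-0.15],"turn":0},{"claw":-0.3,"travel":[0,0,-0.35],"turn":0},{"claw":-0.3,"travel":[0,0,-0.55],"turn":0},{"claw":-0.3,"travel":[0,0,-0.7],"turn":0},{"claw":-0.3,"travel":[0,0,-0.8],"turn":0}]' | sed -n '2p;4p'; python3 -m inch '[{"claw":-0.3,"travel":[0,0,-0.04],"turn":0},{"claw":-0.3,"travel":[0,0,-0.06],"turn":0},{"claw":-0.3,"travel":[0,0,-0.06],"turn":0}]' | sed -n '2p;4p';  python3 -m inch '[{"claw":-0.3,"travel":[0,0,-0.01],"turn":0},{"claw":-0.3,"travel":[0,0,-0.02],"turn":0},{"claw":-0.3,"travel":[0,0,-0.02],"turn":0}]' | sed -n '2p;4p'
```

```text
position: [0.4577, 0.2459, 0.2151]
contact_force: [0.5, -0.4, -2.5]
position: [0.4595, 0.2476, 0.2061]
contact_force: [0.1, 0.2, -1.5]
position: [0.4591, 0.2481, 0.2019]
contact_force: [-0.5, -0.2, -2.4]
```

```bash
python3 -m inch '[{"claw":-0.3,"travel":[0,0,-0.01],"turn":0},{"claw":-0.3,"travel":[0,0,-0.015],"turn":0},{"claw":-0.3,"travel":[0,0,-0.015],"turn":0}]' | sed -n '2p;4p'; python3 -m inch '[{"claw":-0.3,"travel":[0,0,-0.01],"turn":0},{"claw":-0.3,"travel":[0,0,-0.01],"turn":0}]' | sed -n '2p;4p'
```

```text
position: [0.4588, 0.2481, 0.1984]
contact_force: [0.5, 0.3, -2.2]
position: [0.4591, 0.2482, 0.1968]
contact_force: [0.1, 0.9, -0.5]
```

```bash
python3 -m inch '[{"claw":-0.3,"travel":[0,0,-0.005],"turn":0},{"claw":-0.3,"travel":[0,0,-0.005],"turn":0}]' | sed -n '2p;4p'; python3 -c "
from h import *
print(get_state()['contact_force'],get_state()['contact_force'])"
```

```text
position: [0.4591, 0.2482, 0.1967]
contact_force: [-2.0, -0.6, 4.7]
[-1.98497492 -0.56926777  4.7315226 ] [-1.98497492 -0.56926777  4.7315226 ]
```

Contact is at TCP 0.197, where it was expected. I release gently, wait a few rows and then withdraw.

```bash
python3 -m inch '[{"claw":0.05,"travel":[0,0,0],"turn":0},{"claw":0.12,"travel":[0,0,0],"turn":0},{"claw":0.3,"travel":[0,0,0],"turn":0},{"claw":0.7,"travel":[0,0,0],"turn":0},{"claw":1,"travel":[0,0,0],"turn":0}]' | sed -n '2,5p'; python3 -m inch '[{"claw":1,"travel":[0,0,0],"turn":0},{"claw":1,"travel":[0,0,0.05],"turn":0},{"claw":1,"travel":[0,0,0.2],"turn":0},{"claw":1,"travel":[0,0,0.4],"turn":0},{"claw":1,"travel":[0,0,0.6],"turn":0}]' | sed -n '2p;4p'; python3 -m inch '[{"claw":1,"travel":[0,0,0.2],"turn":0},{"claw":1,"travel":[0,0,0.3],"turn":0},{"claw":1,"travel":[0,0,0.3],"turn":0},{"claw":1,"travel":[0,0,0.3],"turn":0},{"claw":1,"travel":[0,0,0.3],"turn":0}]' | sed -n '2p;4p'
python3 -c "
from h import *
np.set_printoptions(precision=4,suppress=True)
s=get_state();im=snap('wrist','fin.png');b=imaging.get_image('wrist');print(s['position'],'diff',(abs(im.astype(int)-b).max(2)>40).sum())
ex=proj('wrist',[[.459,.248,.194]],s)[0];x,y=ex.astype(int);print(ex)
hsv=cv2.cvtColor(im,cv2.COLOR_RGB2HSV);m=((hsv[...,1]<45)&(hsv[...,2]>50))
for r in range(max(0,y-66),y+66,3):print(r,''.join('.#'[int(v)] for v in m[r,x-60:x+60:2]))
print(x-60, proj('wrist',[[.459+a*.022-c*.069*.045,.248+c*.045-a*.0015,.194] for a,c in((-1,1),(1,1),(1,-1),(-1,-1))],s))"
```

```text
position: [0.4589, 0.2481, 0.1954]
ee_rot: [0.0, 0.731, 0.682, -0.0]
contact_force: [0.4, 0.7, 0.5]
width: 0.082
position: [0.4587, 0.248, 0.3173]
contact_force: [1.3, 0.0, 0.2]
position: [0.4582, 0.2478, 0.374]
contact_force: [0.9, 0.3, -0.4]
[0.4582 0.2478 0.374 ] diff 5
[322.4644 174.686 ]
108 ........#############################..#####################
111 ........####################################################
114 ........####################################################
117 ........####################################################
120 ........####################################################
123 ........####################################################
126 ........####################################################
129 ........####################################################
132 ........####################################################
135 ........####################################################
138 ........####################################################
141 ........#################################################.##
144 ........##############
[... 1442 characters left out ...]
#######...................
213 .....................###########.#.###.##...................
216 ....................##.###################..................
219 ..........................##########........................
222 ..........................#########.........................
225 ..........................#########.........................
228 ..........................###.#####.........................
231 ..........................#########.........................
234 ............................................................
237 ............................................................
262 [[290.3709 125.5034]
 [340.444  125.3747]
 [352.0354 220.0703]
 [305.9042 220.1459]]
```

The pad sits centred over the arm at the expected size and place. Two pictures in a row match, so it is still, and the gripper is clear. I hand in.

```bash
python3 -c "
from rig import ticket
print(ticket.sign_off())"
```

```text
the job is handed in; nothing more can be done
None
```

The headset stood upright on its ear cups in the bare area, let go, and now hangs still over the steel stand's arm with the gripper clear; the arm was kept well away from the jars, and the job is handed in (no verdict came back).

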